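# Snug up the cash box dock through its star-wheel slot

## Task

Take the adjuster key out of its socket in the pen tray and use it through the narrow slot in the dock to push the star wheel round towards the cash box, one tooth at a time, until you feel the wheel turn clearly heavier because the shoe has met the box and holds it firmly. Stop as soon as you feel that, within one tooth of first touch, or the plastic may crack; then stand the key back upright in its socket, fully home, and let go. Never force the key, and leave the mug, timer and tea infuser where they are.

Things in the scene. Friction and masses are not known exactly. Their poses are not given: they have to be found in the camera images.
- dock: Fixed steel dock. Origin on the desk straight under the middle of the access slot; +x points from the slot towards the cash box, +z up. Painted housing over the star wheel: 84 mm in x, 56 mm in y, centred on the origin, flat top 75 mm above the desk. A flat rubber-faced shoe (56 mm wide, 40 mm high) stands out of its +x side, facing the box, which lies on a 6 mm base plate beyond.
- dock_slot (a point): Middle of the access slot at the level of the housing's top face, axes as the dock's. The slot is 30 mm long in x and 11 mm wide in y, through a 3 mm plate. Forcing the key on dock or wheel with over 25 N is a fault.
- wheel_axis (a point): Middle of the star wheel, inside the housing 35 mm below dock_slot; it turns about the dock's y. 12 teeth, 30 mm radius over the rounded tips (5 mm below the top face at the slot's middle), 14 mm high, 4 mm thick, 20 mm wide in y; the gaps between them are about 8 mm at 24 mm radius. Where the teeth stand at the start is not known. It is stiff and stays where it is left.
- stroke_start (a point): On the top face 9 mm before (-x of) the slot's middle: a good place to enter. A shank let down 11 to 12 mm below the top face between two teeth and pushed in +x to stroke_end turns the wheel by up to one tooth (30 degrees). If it lands on a tooth tip, try a few mm along x. Pushing in -x turns the wheel back.
- stroke_end (a point): On the top face 7 mm past (+x of) the slot's middle. When a stroke ends here there is again a gap of teeth under stroke_start, and a stroke from there turns the wheel one whole tooth. The key needs a push of about 5 to 6.5 N while the shoe is free; this jumps by about 2.5 N when the shoe meets the box, and grows by about 2.5 N for each tooth after that.
- cashbox: Small shut plastic cash box, 110 mm (along the dock's x) by 150 mm by 70 mm high, folded handle on top, about 0.35 kg, loose on the dock's base plate between the shoe and the end stop, against the stop. Origin at the centre of its underside; axes as the dock's.
- key: Adjuster key standing upright in the tray's socket: black square plastic handle 18 x 18 mm, 46 mm high, with a round steel shank of 6 mm diameter and rounded end reaching 30 mm down from the handle's underside. Origin at the centre of the handle's underside (the shoulder that rests on the socket block), +z up along the handle. 60 g.
- key_tip (a point): End of the key's shank, 30 mm below the key's origin.
- tray: Fixed wooden pen tray. Origin on the desk under the key socket. The socket block is 46 x 46 mm and 40 mm high; the tray proper, 80 mm wide and 22 mm high with pens lying in it, runs from it along +x to 193 mm.
- tray_socket (a point): Mouth of the key socket, at the centre of the block's top face (40 mm above the desk): a 10 mm round hole, chamfered, 34 mm deep. When the key is home its origin is here and its handle stands on the block.
- mug: Black ceramic mug, 80 mm across, 90 mm high; origin under its centre. Leave alone.
- timer: Blue plastic timer dial, 72 mm across, 42 mm high; origin under its centre. Leave alone.
- infuser: Stainless steel tea infuser ball on a small foot, 50 mm across, 70 mm high with its ring; origin under its centre. Leave alone.
- endstop: Fixed steel end stop of the dock behind the cash box, 12 mm (x) by 130 mm by 50 mm high; origin under its middle, axes as the dock's. One tooth of the wheel moves the shoe 4.2 mm towards the box; it starts 1 to 19 mm short of it. Its spring presses with 8 N as soon as it meets the box, and 8.4 N more for each further tooth. The box should end pressed on the stop with 4 to 17 N; 20 N cracks it.
Mind the look-alikes: they are no part of the job. Of the things shaped like the tray, the wooden one is meant.

How it is judged:
By the outcome, as a careful person would: the job done as asked, in the order asked, and still so for the second after the job is handed in, with the robot touching nothing.
It also fails if it takes over 72 s, if anything falls off the work surface, if the arm or the gripper's body presses on something with over 40 N, if the wrist force passes 120 N, or if a joint passes its speed limit or range.

## Robot

A 6-joint arm with a two-finger parallel gripper is mounted at the origin on the work surface. World frame = base frame: x ahead of the robot, y to its left, z up, the work surface at z = 0. Lengths are in m, angles in rad, forces in N, time in s.
With the tool pointing down it reaches from about 0.25 to 0.775 m from the base axis. Payload 4 kg.
Tool frame: the origin (TCP) lies on the front face of the gripper's body, between the roots of the fingers; the fingertips stand 73 mm ahead of it and the grasp point (between the pads) lies 54 mm ahead of it; z points along the fingers, y is the direction in which the jaws open and shut (so a half turn about z gives the same grasp; the last joint's range is limited). The gripper opens to 85 mm and grips with 20 to 120 N. Pads are 22 mm wide; open, the fingers measure 114 mm over their backs; the gripper's body (76 mm by 85 mm) begins 54 mm behind the grasp point. The pads swing forward as they close: fully open they stand 13 mm farther back than shut.
Start: joints at [1.234, 0.087, 1.371, -0, 1.684, -0.103], TCP at [0.127, 0.535, 0.304] pointing down, gripper open.
Joint ranges: [-3.1, 3.1], [-0.76, 2.03], [0.27, 2.55], [-1.08, 4.22], [0.17, 2.65], [-2.57, 2.57]. Speed limits (rad/s): [2.79, 2.79, 3.14, 3.14, 3.14, 3.14].

## Interface

Orientations are given as a unit quaternion [x, y, z, w].
In Python, from cell import get_obs, eyes, env, spotter gives the robot as it stands.
- The arm moves only by the shell command python3 -m crank 'ROWS' [FORCE]. ROWS is JSON, a list that holds one entry, the list of rows, each a list of 7 numbers: the turn, a rotation vector about the tool's x, y, z in units of 360 degrees (1.0 is 360 degrees), then the shift along the tool's x, y, z in units of 0.1 m (1.0 is 0.1 m), then the opening, from -1 (shut) to 1 (fully open), so that 0 is half open. A call has 1 to 10 rows; each row is the pose to reach, as a shift and turn from the pose measured when the call began, along the tool's axes at that moment, turning the shorter way round; what a row does not reach only later rows make up. A row lasts 1/12 s, in which the tool goes at most 41.7 mm and 7.16 degrees, less where a joint would pass 70% of its speed; a pose out of reach is approached as far as the arm can. A call with a number of a shift or a turn outside -1 to 1 is refused whole. A call with a gripper value outside its range is refused whole. The fingers move at their own pace and stop on an object; FORCE is the grip in N (left out, the last holds). Time passes only in rows, so rows that repeat a pose let the fingers close. It gives the time, the measured TCP pose, the force and the opening at its end, in the units of the state.
- get_obs(): the state, without advancing time (a new reading comes with each control period).
- eyes.camera(name): name is "scene" or "top"; returns the picture (420x560x3 uint8, red, green, blue); there is no depth.
- eyes.calibration(name): a dict with "K" (3x3 intrinsics, pixels), "T" (4x4, takes a point from camera to world coordinates). Camera axes: x right, y down, z forward; pixel columns grow to the right and rows downward; lengths in m; the calibration is good to about 2 mm. A picture is of the moment at which its call begins. calibration takes no time and is no camera call.
- env.finish_job(): hands the job in, once; it reports no verdict.
Trained networks look in the newest picture that a camera, given by its name, has taken for a name from the list of things; names that differ only in an ending like _2 or _b are one class to them, and where a whole thing is asked for, a point or a joint stands for the part that bears it (a point fixed in the world has none). Each returns a list of dicts, best first, with "confidence" (0 to 1); they miss things now and then, are a little off and sometimes report something else, mostly with a low value. They report only what shows in the picture. A call takes as long as a camera call. They do not tell look-alikes from the thing itself.
- spotter.spot_in(camera, label): "box" ([left, top, right, bottom] in pixels, round what is visible of it).
The state is a dict: "clock": time; "q": joint angles; "joint_velocities": joint speeds; "joint_torque": joint torques, N m; "eef_pos": TCP position; "tool_rot": TCP orientation; "ft_force": force on the tool from outside, world axes, zero at the start; "ft_torque": the same for the moment, N m; "width": opening from 0.0 (shut) to 1.0 (fully open).
Only numpy, scipy, OpenCV 4.12 (cv2) and the standard library are available. Lean on these libraries where they do the work, as an engineer would, in place of code of your own. Each camera call takes 0.05 s, during which the arm holds its last target.

## Working session

There is one attempt and no reset: what is moved stays moved. The work goes in short steps, Python scripts to look and compute and a shell command to move; the robot and the scene stay as the last step left them, time stands still between calls to the robot, and variables do not carry over. Pictures are saved under pics/ and viewed, and the job is handed in when it is done.

```bash
ls; mkdir -p pics
python3 - <<'E'
from cell import get_obs, eyes, env, spotter
import cv2,numpy as np
o=get_obs(); print({k:np.round(v,3).tolist() for k,v in o.items()})
for n in("scene","top"):
    im=eyes.camera(n); cv2.imwrite(f"pics/{n}0.png",im[:,:,::-1])
    c=eyes.calibration(n); print(n,np.round(c["K"],1).tolist(),np.round(c["T"],4).tolist())
    for l in("key","key_tip","dock","cashbox","tray","mug","timer","infuser","endstop"):
        print(l,[(np.round(d["box"]).tolist(),round(d["confidence"],2)) for d in spotter.spot_in(n,l)])
print(get_obs()["clock"])
E
```

```text
pics
{'clock': 0.0, 'q': [1.234, 0.088, 1.372, -0.0, 1.684, -0.103], 'joint_velocities': [0.0, 0.002, 0.001, -0.0, 0.0, -0.002], 'joint_torque': [0.001, -35.186, -31.327, 0.0, 0.011, -0.0], 'eef_pos': [0.127, 0.535, 0.303], 'tool_rot': [0.117, 0.993, -0.001, -0.0], 'ft_force': [-0.015, -0.397, -0.733], 'ft_torque': [-0.015, -0.013, -0.03], 'width': 1.003}
scene [[446.8, 0.0, 275.6], [0.0, 446.8, 209.4], [0.0, 0.0, 1.0]] [[0.236, 0.6198, -0.7484, 1.1985], [0.9716, -0.1644, 0.1702, -0.3057], [-0.0175, -0.7674, -0.641, 0.7098], [0.0, 0.0, 0.0, 1.0]]
key [([204.0, 233.0, 213.0, 255.0], 0.51), ([294.0, 233.0, 415.0, 295.0], 0.46)]
key_tip [([202.0, 236.0, 215.0, 254.0], 0.55), ([404.0, 227.0, 419.0, 284.0], 0.22)]
dock [([294.0, 234.0, 418.0, 294.0], 0.66)]
cashbox [([344.0, 212.0, 417.0, 287.0], 0.86)]
tray [([184.0, 243.0, 228.0, 344.0], 0.64), ([154.0, 161.0, 198.0, 228.0], 0.57), ([63.0, 228.0, 115.0, 320.0], 0.55), ([294.0, 232.0, 418.0, 293.0], 0.24)]
mug [([315.0, 288.0, 369.0, 356.0], 0.65)]
timer [([247.0, 204.0, 281.0, 235.0], 0.95)]
infuser [([433.0, 301.0, 464.0, 331.0], 0.92), ([294.0, 231.0, 420.0, 295.0], 0.26)]
endstop [([416.0, 268.0, 418.0, 277.0], 0.54), ([247.0, 204.0, 281.0, 232.0], 0.18)]
top [[524.8, 0.0, 282.3], [0.0, 524.8, 205.8], [0.0, 0.0, 1.0]] [[0.0019, -0.9871, 0.1602, 0.3005], [-0.9996, -0.0066, -0.0282, -0.1307], [0.0289, -0.16, -0.9867, 1.2226], [0.0, 0.0, 0.0, 1.0]]
key []
key_tip [([336.0, 187.0, 345.0, 200.0], 0.46)]
dock [([155.0, 127.0, 266.0, 203.0], 0.78)]
cashbox [([158.0, 122.0, 221.0, 197.0], 0.75)]
tray [([339.0, 257.0, 390.0, 362.0], 0.88), ([426.0, 168.0, 463.0, 261.0], 0.79), ([324.0, 116.0, 369.0, 210.0], 0.59)]
mug [([225.0, 77.0, 272.0, 120.0], 0.91)]
timer [([154.0, 124.0, 265.0, 202.0], 0.17)]
infuser [([152.0, 79.0, 180.0, 99.0], 0.94)]
endstop [([156.0, 128.0, 167.0, 178.0], 0.53)]
1.0
```

View pics/scene0.png

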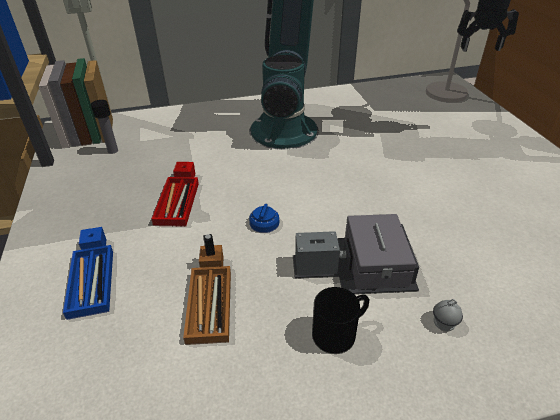

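View pics/top0.png

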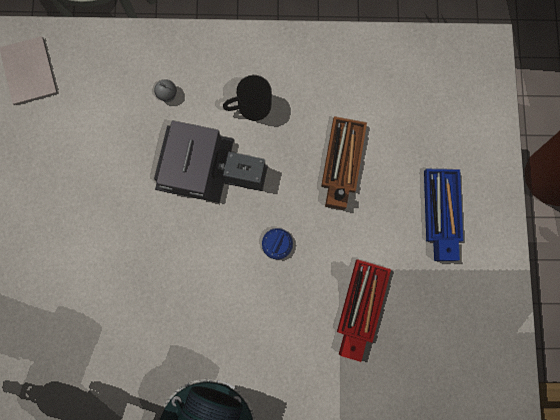

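Run:
```python
import cv2,numpy as np
s=cv2.imread("pics/scene0.png");t=cv2.imread("pics/top0.png")
def crop(im,x0,y0,x1,y1,k,n): cv2.imwrite(n,cv2.resize(im[y0:y1,x0:x1],None,fx=k,fy=k,interpolation=cv2.INTER_CUBIC))
crop(t,145,105,275,215,6,"pics/t_dock.png")
crop(t,320,110,375,215,5,"pics/t_tray.png")
crop(s,285,200,425,300,5,"pics/s_dock.png")
crop(s,180,225,235,350,4,"pics/s_tray.png")
```

```text
(no output)
```

View pics/t_dock.png

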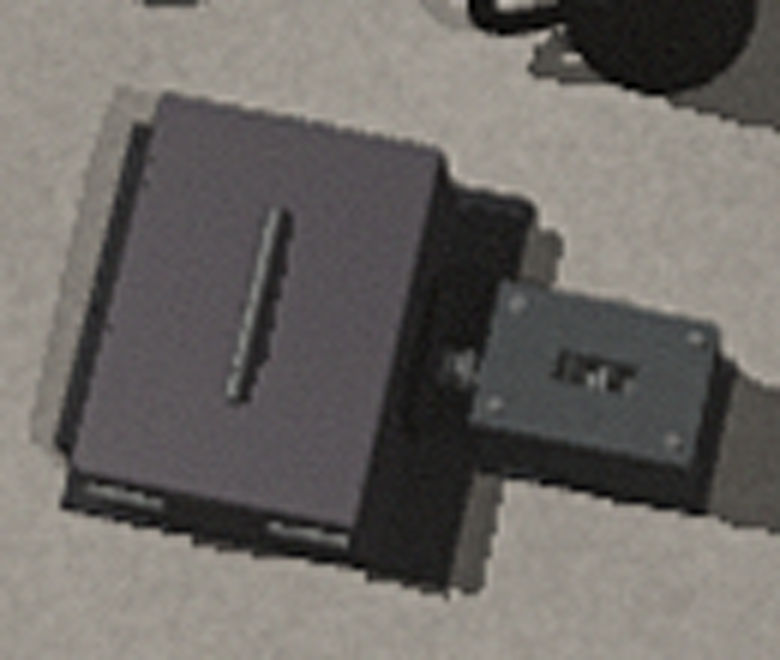

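View pics/t_tray.png

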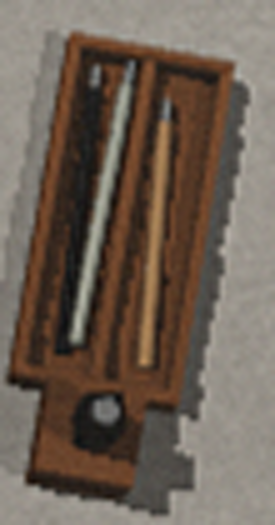

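View pics/s_dock.png

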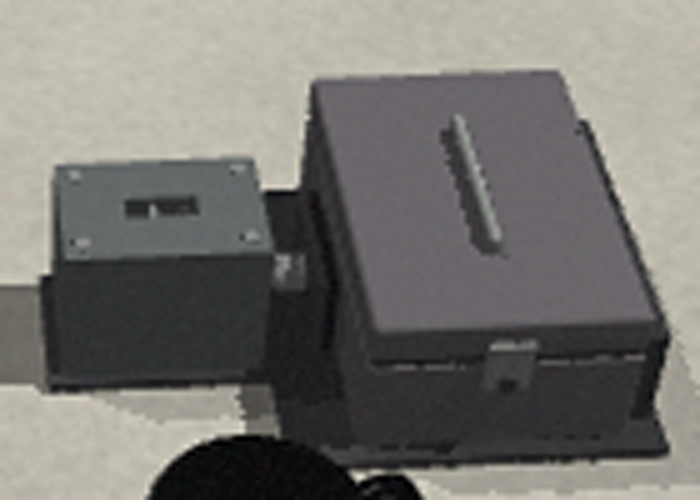

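View pics/s_tray.png

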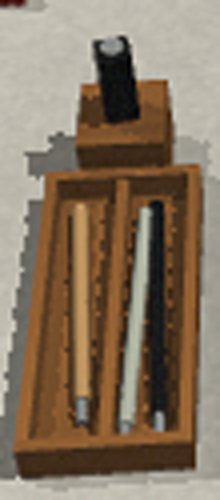

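```bash
cat > h.py <<'E'
from cell import get_obs, eyes, env, spotter
import numpy as np, cv2
from scipy.optimize import least_squares
from scipy.spatial.transform import Rotation as R
C={n:eyes.calibration(n) for n in("scene","top")}
def proj(n,P):
    T=np.array(C[n]["T"]);K=np.array(C[n]["K"])
    p=(np.atleast_2d(P)-T[:3,3])@T[:3,:3]
    p=p@K.T; return p[:,:2]/p[:,2:]
def uncrop(p,k,o): return (np.array(p,float)+.5)/k-.5+np.array(o)
def tri(a,b):
    f=lambda X: np.r_[proj("scene",X)[0]-a,proj("top",X)[0]-b]
    s=least_squares(f,[.5,0,.05]); return s.x,np.abs(s.fun).max()
def tool(dx_world): # world vector -> tool axes
    return R.from_quat(get_obs()["tool_rot"]).inv().apply(dx_world)
E
python3 - <<'E'
from h import *
T=lambda p:uncrop(p,6,(145,105)); S=lambda p:uncrop(p,5,(285,200))
# dock corners order: (+x,+y)?? top: A far-left(503,283),B far-right(718,327),C near-right(688,468),D near-left(470,425)
top=T([(503,283),(718,327),(688,468),(470,425),(595,371)])
# scene viewed from opposite side: near in top(robot side)=far in scene; left in top=right in scene
sc=S([(272,248),(62,262),(52,168),(252,158),(162,207)])
for a,b in zip(sc,top): print(np.round(tri(a,b)[0],4),tri(a,b)[1])
# model fit: yaw, x,y,z; local coords
L=np.array([(42,-28,0),(-42,-28,0),(-42,28,0),(42,28,0),(0,0,0)])*1e-3
def f(q):
    P=R.from_euler('z',q[3]).apply(L)+q[:3]
    return np.r_[(proj("scene",P)-sc).ravel(),(proj("top",P)-top).ravel()]
s=least_squares(f,[.45,.0,.075,np.pi/2]);print("dock",s.x,np.round(s.fun,1))
T=lambda p:uncrop(p,5,(320,110)); S=lambda p:uncrop(p,4,(180,225))
print("handle top",tri(S((111,45)),T((105,410))))
for a,b in zip(S([(168,80),(82,85)]),T([(27,480),(133,497)])): print(tri(a,b))
E
```

```text
[ 0.6092 -0.0429  0.0739] 0.334899752320581
[ 0.5934 -0.1246  0.0715] 0.8261603949895289
[ 0.5393 -0.1137  0.0715] 0.7581752111865967
[ 0.555  -0.0317  0.0719] 0.44557733212067774
[ 0.5756 -0.078   0.0739] 0.42720953519864224
dock [ 0.57449448 -0.07814786  0.07253679  1.37979482] [ 0.7  0.7  0.8 -0.2  0.5 -0.5  0.5 -0.3  0.1  0.1  0.1 -0.1  0.9 -0.2
  0.9  0.2  0.4  0.1  0.5  0.8]
handle top (array([ 0.51749129, -0.29346084,  0.08680215]), np.float64(0.6278397253089452))
(array([ 0.49453889, -0.26522866,  0.03320048]), np.float64(0.9180943766264136))
(array([ 0.48703563, -0.31232137,  0.03398894]), np.float64(0.19991194573276516))
```

Run:
```python
import cv2,numpy as np
s=cv2.imread("pics/scene0.png");t=cv2.imread("pics/top0.png")
a=cv2.resize(s[228:272,192:232],None,fx=12,fy=12,interpolation=cv2.INTER_CUBIC)
b=cv2.resize(t[176:216,318:362],None,fx=12,fy=12,interpolation=cv2.INTER_CUBIC)
for im,x0,y0 in((a,192,228),(b,318,176)):
    im[:]=np.clip(im.astype(float)*1.8,0,255)
cv2.imwrite("pics/ks.png",a);cv2.imwrite("pics/kt.png",b)
```

```text
(no output)
```

View pics/ks.png

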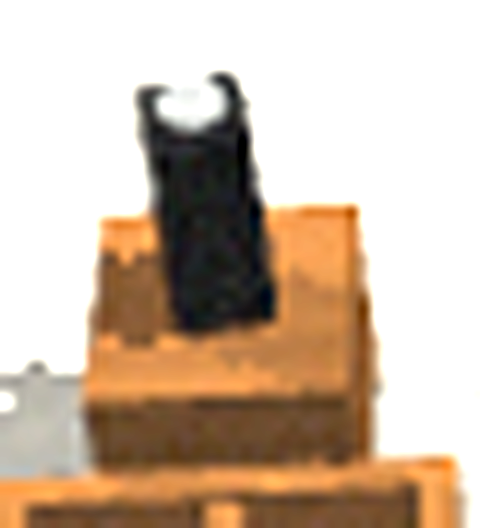

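View pics/kt.png

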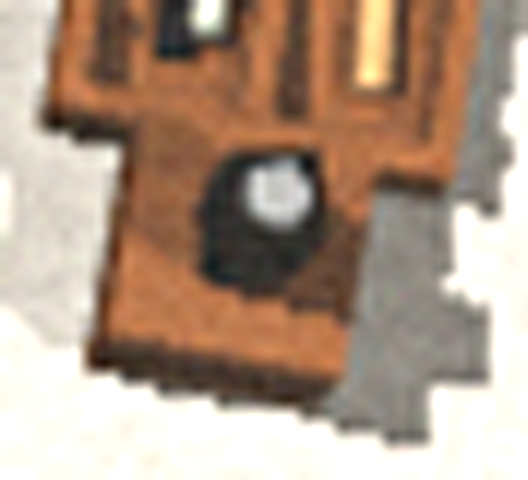

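Run:
```python
from h import *
S=uncrop([(103,222),(357,207),(365,392),(88,395),(178,332),(272,318),(192,104)],12,(192,228))
T=uncrop([(97,343),(348,376),(278,192)],12,(318,176))
# local tray frame, z rel to block top. scene: left = -y world, top = near robot(-x)
LS=np.array([(-23,-23,0),(-23,23,0),(23,23,0),(23,-23,0),(9,-9,0),(9,9,0),(0,0,46)])*1e-3
LT=np.array([(-23,23,0),(-23,-23,0),(0,0,46)])*1e-3
def f(q):
    r=R.from_euler('z',q[3])
    return np.r_[(proj("scene",r.apply(LS)+q[:3])-S).ravel(),(proj("top",r.apply(LT)+q[:3])-T).ravel()]
s=least_squares(f,[.51,-.29,.04,-.15],loss='soft_l1');print(s.x,np.degrees(s.x[3]),np.round(s.fun.reshape(-1,2),1))
print(tri(S[6],T[2]))
```

```text
[ 0.51725417 -0.29323153  0.03908007 -0.1635772 ] -9.37228324682303 [[ 0.1 -0.7]
 [ 0.5 -0.8]
 [-0.6 -0.7]
 [ 0.2  0.5]
 [-0.2  0.4]
 [ 0.6  1. ]
 [ 0.6  0.2]
 [ 1.2 -0.4]
 [ 0.1  0.2]
 [ 0.3  0.4]]
(array([ 0.51778251, -0.29349209,  0.08614467]), np.float64(0.489940622996869))
```

```bash
python3 -m crank '[[[0,0,-0.0111,-0.35,-0.5,0,1],[0,0,-0.0111,-0.7,-1,0,1],[0,0,-0.0111,-0.7,-1,0,1]]]' 60; python3 -m crank '[[[0,0,0,-0.35,-0.5,0,1],[0,0,0,-0.7,-1,0,1],[0,0,0,-0.7,-1,0,1]]]'
```

```text
clock: 1.25
eef_pos: [0.1725, 0.4203, 0.3033]
tool_rot: [0.081, 0.997, -0.001, -0.0]
ft_force: [0.6, -0.2, 0.4]
width: 1.002
clock: 1.5
eef_pos: [0.2256, 0.3085, 0.3036]
tool_rot: [0.081, 0.997, -0.0, 0.0]
ft_force: [0.5, 1.6, 0.2]
width: 0.997
```

```bash
for i in 1; do python3 -m crank '[[[0,0,0,-0.25,-0.33,0,1],[0,0,0,-0.5,-0.66,0,1],[0,0,0,-0.75,-1,0,1]]]'; python3 -m crank '[[[0,0,0,-0.25,-0.33,0,1],[0,0,0,-0.5,-0.66,0,1],[0,0,0,-0.75,-1,0,1]]]'; python3 -m crank '[[[0,0,0,-0.25,-0.33,0,1],[0,0,0,-0.5,-0.66,0,1],[0,0,0,-0.75,-1,0,1]]]'; python3 -m crank '[[[0,0,0,-0.25,-0.33,0,1],[0,0,0,-0.5,-0.66,0,1],[0,0,0,-0.75,-1,0,1],[0,0,0,-0.75,-1,0,1]]]';done
```

```text
clock: 1.75
eef_pos: [0.2829, 0.1975, 0.3041]
tool_rot: [0.08, 0.997, -0.0, 0.001]
ft_force: [1.1, -0.4, 0.8]
width: 1.001
clock: 2.0
eef_pos: [0.3405, 0.0862, 0.3048]
tool_rot: [0.08, 0.997, 0.0, 0.002]
ft_force: [0.4, 0.9, -0.4]
width: 1.001
clock: 2.25
eef_pos: [0.3981, -0.025, 0.3055]
tool_rot: [0.08, 0.997, 0.0, 0.003]
ft_force: [0.4, 0.1, 0.3]
width: 1.004
clock: 2.58
eef_pos: [0.4579, -0.1414, 0.3045]
tool_rot: [0.084, 0.996, -0.001, 0.003]
ft_force: [-0.9, 0.9, -0.3]
width: 1.002
```

Run:
```python
from h import *
o=get_obs();print(o["clock"],o["eef_pos"],o["q"])
print(tool(np.array([.5176,-.2933,.20])-o["eef_pos"]))
```

```text
2.5833 [ 0.4579116  -0.14137736  0.3044702 ] [-4.17778643e-01 -7.47520541e-02  1.53250824e+00 -1.15010837e-04
  1.67807792e+00 -1.82103976e+00]
[-0.08360616 -0.13968021  0.10515069]
```

```bash
python3 -m crank '[[[0,0,0,-0.21,-0.35,0,1],[0,0,0,-0.42,-0.7,0,1],[0,0,0,-0.42,-0.7,0,1]]]'; python3 -m crank '[[[0,0,0,-0.21,-0.35,0.3,1],[0,0,0,-0.42,-0.7,0.6,1],[0,0,0,-0.42,-0.7,0.7,1],[0,0,0,-0.42,-0.7,0.7,1]]]'
cat >> h.py <<'E'
def rep(tgt,yaw_y):
    """tgt world TCP; yaw_y degrees of tool y axis, tool z down"""
    o=get_obs(); r=R.from_quat(o["tool_rot"])
    y=np.array([np.cos(np.radians(yaw_y)),np.sin(np.radians(yaw_y)),0]); z=np.array([0,0,-1.]); x=np.cross(y,z)
    rt=R.from_matrix(np.c_[x,y,z])
    rv=(r.inv()*rt).as_rotvec()/(2*np.pi)
    sh=r.inv().apply(np.array(tgt)-o["eef_pos"])/.1
    print("clock",round(o["clock"],2),"pos",np.round(o["eef_pos"],4),"turn",np.round(rv,4),"shift",np.round(sh,3),"F",np.round(o["ft_force"],1),"w",round(float(o["width"]),3))
E
python3 -c "
from h import *
rep([.5176,-.2933,.20],80.6)"
```

```text
clock: 2.83
eef_pos: [0.4887, -0.2222, 0.3033]
tool_rot: [0.086, 0.996, -0.002, 0.002]
ft_force: [-0.4, -0.1, -0.4]
width: 1.001
clock: 3.17
eef_pos: [0.517, -0.3001, 0.2266]
tool_rot: [0.087, 0.996, 0.0, -0.003]
ft_force: [-1.0, 0.9, -1.1]
width: 1.002
clock 3.17 pos [ 0.517  -0.3001  0.2266] turn [-0.     -0.0008 -0.0018] shift [0.004 0.068 0.266] F [-1.   0.9 -1.1] w 1.002
```

```bash
python3 -m crank '[[[0,-0.0008,-0.0018,0,0.07,0.2,1],[0,-0.0008,-0.0018,0,0.07,0.27,1],[0,-0.0008,-0.0018,0,0.07,0.27,1],[0,-0.0008,-0.0018,0,0.07,0.27,1]]]' 
python3 -c "
from h import *
rep([.5176,-.2933,.121],80.6)
a=eyes.camera('scene');b=eyes.camera('top')
cv2.imwrite('pics/s1.png',cv2.resize(a[130:290,130:300],None,fx=4,fy=4)[:,:,::-1])
cv2.imwrite('pics/t1.png',cv2.resize(b[100:250,270:420],None,fx=4,fy=4)[:,:,::-1])
"
```

```text
clock: 3.5
eef_pos: [0.518, -0.2923, 0.2003]
tool_rot: [0.081, 0.997, -0.0, -0.0]
ft_force: [0.6, -0.3, 0.6]
width: 1.001
clock 3.5 pos [ 0.518  -0.2923  0.2003] turn [-0.     -0.      0.0002] shift [ 0.002 -0.01   0.793] F [ 0.6 -0.3  0.6] w 1.001
```

View pics/s1.png

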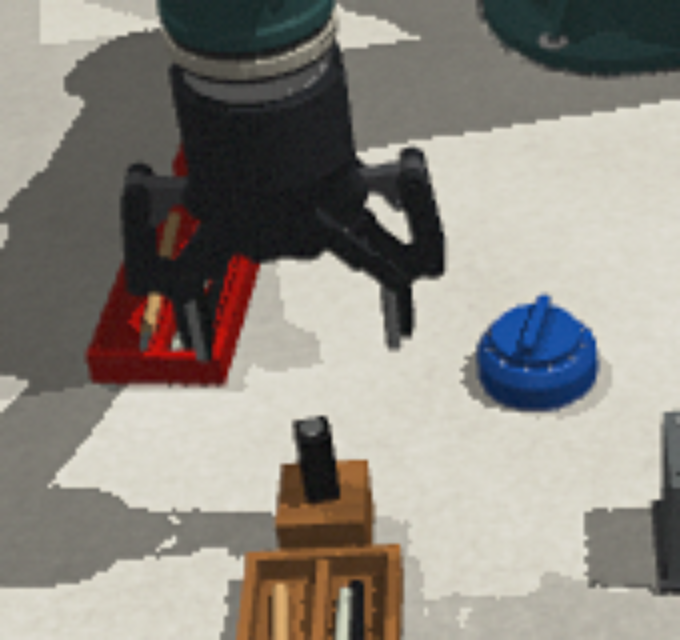

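View pics/t1.png

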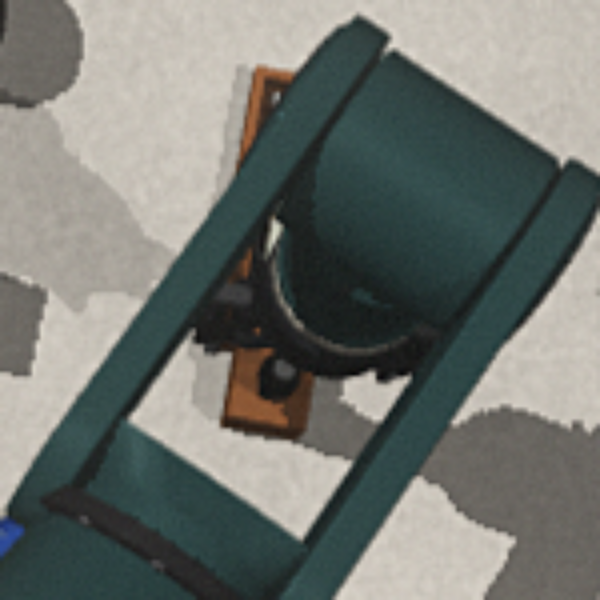

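```bash
python3 -m crank '[[[0,0,0,0,-0.01,0.3,1],[0,0,0,0,-0.01,0.6,1],[0,0,0,0,-0.01,0.8,1],[0,0,0,0,-0.01,0.8,1]]]' 
python3 -c "
from h import *
rep([.5176,-.2933,.121],80.6)
a=eyes.camera('scene')
cv2.imwrite('pics/s2.png',cv2.resize(a[180:290,150:270],None,fx=5,fy=5)[:,:,::-1])
"
```

```text
clock: 3.93
eef_pos: [0.5168, -0.2927, 0.1181]
tool_rot: [0.081, 0.997, 0.001, -0.002]
ft_force: [-0.5, 0.5, -1.4]
width: 0.999
clock 3.93 pos [ 0.5168 -0.2927  0.1181] turn [ 0.0002 -0.0006  0.0002] shift [-0.009 -0.005 -0.029] F [-0.5  0.5 -1.4] w 0.999
```

View pics/s2.png

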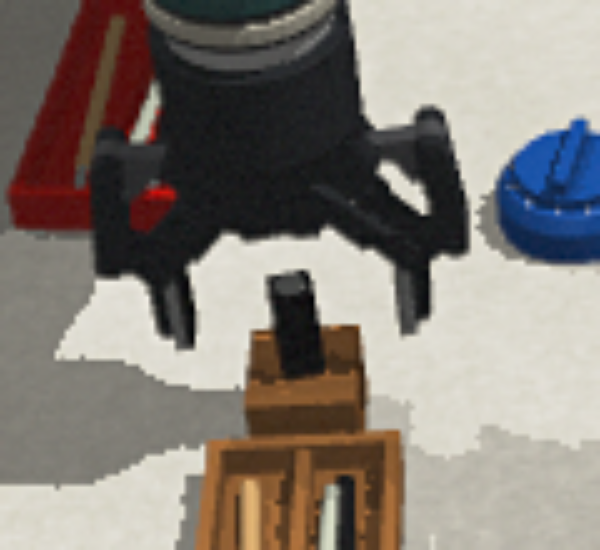

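```bash
python3 -m crank '[[[0.0002,-0.0006,0,-0.01,-0.005,-0.03,1],[0.0002,-0.0006,0,-0.01,-0.005,-0.03,0],[0.0002,-0.0006,0,-0.01,-0.005,-0.03,-0.4],[0.0002,-0.0006,0,-0.01,-0.005,-0.03,-0.6],[0.0002,-0.0006,0,-0.01,-0.005,-0.03,-1],[0.0002,-0.0006,0,-0.01,-0.005,-0.03,-1],[0.0002,-0.0006,0,-0.01,-0.005,-0.03,-1]]]' 40; python3 -c "
from h import *
rep([.5176,-.2933,.121],80.6)"
```

```text
clock: 4.57
eef_pos: [0.5189, -0.2942, 0.1243]
tool_rot: [0.081, 0.997, -0.001, 0.002]
ft_force: [-0.4, 0.4, -0.3]
width: 0.207
clock 4.57 pos [ 0.5189 -0.2942  0.1243] turn [-0.0003  0.0007  0.0002] shift [0.015 0.007 0.033] F [-0.4  0.4 -0.3] w 0.207
```

```bash
python3 -m crank '[[[0,0,0,0,0,0,-1]]]' 80;python3 -m crank '[[[0,0,0,0,0,0,-1]]]';python3 -m crank '[[[0,0,0,0,0,0,-1],[0,0,0,0,0,0,-1]]]'; python3 -c "
from h import *
rep([.5176,-.2933,.121],80.6)"
```

```text
clock: 4.65
eef_pos: [0.519, -0.2943, 0.1244]
tool_rot: [0.081, 0.997, -0.001, 0.002]
ft_force: [-0.1, 0.1, -0.3]
width: 0.198
clock: 4.73
eef_pos: [0.5189, -0.2942, 0.1243]
tool_rot: [0.081, 0.997, -0.001, 0.002]
ft_force: [0.1, -0.1, 1.1]
width: 0.2
clock: 4.9
eef_pos: [0.5189, -0.2942, 0.1243]
tool_rot: [0.081, 0.997, -0.001, 0.002]
ft_force: [1.3, -0.3, 0.6]
width: 0.199
clock 4.9 pos [ 0.5189 -0.2942  0.1243] turn [-0.0003  0.0007  0.0002] shift [0.015 0.007 0.033] F [ 1.3 -0.3  0.6] w 0.199
```

```bash
python3 -m crank '[[[0,0,0,0,0,-0.15,-1],[0,0,0,0,0,-0.4,-1],[0,0,0,0,0,-0.7,-1],[0,0,0,0,0,-0.95,-1],[0,0,0,0,0,-0.95,-1],[0,0,0,0,0,-0.95,-1]]]'; python3 -c "
from h import *
x=np.array([np.cos(1.3798),np.sin(1.3798)]); d=np.array([.5745,-.0781])
p=d-.009*x; print(p)
rep([*p,.23],80.6)"
```

```text
clock: 5.4
eef_pos: [0.5193, -0.2944, 0.2213]
tool_rot: [0.081, 0.997, -0.002, 0.004]
ft_force: [0.2, 0.3, -1.5]
width: 0.205
[ 0.57279147 -0.08693634]
clock 5.4 pos [ 0.5193 -0.2944  0.2213] turn [-0.0006  0.0013  0.0002] shift [-0.192  2.134 -0.093] F [ 0.2  0.3 -1.5] w 0.205
```

```bash
python3 -m crank '[[[0,0.0006,0,0,0.3,0,-1],[-0.0006,0.0013,0,-0.05,0.6,0,-1],[-0.0006,0.0013,0,-0.1,0.95,-0.05,-1]]]';python3 -m crank '[[[0,0,0,0,0.3,0,-1],[0,0,0,-0.04,0.6,0,-1],[0,0,0,-0.08,0.9,0,-1],[0,0,0,-0.08,0.9,0,-1]]]'; python3 -c "
from h import *
rep([.5742,-.0878,.215],80.6)"
```

```text
clock: 5.65
eef_pos: [0.5431, -0.2019, 0.2224]
tool_rot: [0.083, 0.997, 0.001, -0.003]
ft_force: [0.6, -0.2, -1.5]
width: 0.196
clock: 5.98
eef_pos: [0.566, -0.1091, 0.2197]
tool_rot: [0.08, 0.997, 0.003, -0.005]
ft_force: [-0.8, -0.1, -0.5]
width: 0.201
clock 5.98 pos [ 0.566  -0.1091  0.2197] turn [ 0.0009 -0.0017  0.0006] shift [-0.048  0.223  0.048] F [-0.8 -0.1 -0.5] w 0.201
```

```bash
python3 -m crank '[[[0.0009,-0.0017,0.0006,-0.05,0.22,0.05,-1],[0.0009,-0.0017,0.0006,-0.05,0.22,0.05,-1],[0.0009,-0.0017,0.0006,-0.05,0.22,0.05,-1],[0.0009,-0.0017,0.0006,-0.05,0.22,0.05,-1]]]'; python3 -c "
from h import *
rep([.5742,-.0878,.215],80.6)"
```

```text
clock: 6.32
eef_pos: [0.5737, -0.0886, 0.2132]
tool_rot: [0.082, 0.997, -0.0, -0.002]
ft_force: [-0.1, -0.3, -0.1]
width: 0.2
clock 6.32 pos [ 0.5737 -0.0886  0.2132] turn [-0.0001 -0.0005  0.    ] shift [-0.004  0.008 -0.018] F [-0.1 -0.3 -0.1] w 0.2
```

```bash
python3 -m crank '[[[0,-0.0005,0,0,0.01,0.1,-1],[0,-0.0005,0,0,0.01,0.19,-1],[0,-0.0005,0,0,0.01,0.19,-1],[0,-0.0005,0,0,0.01,0.19,-1]]]'; python3 -c "
from h import *
rep([.5742,-.0878,.194],80.6)
a=eyes.camera('scene');b=eyes.camera('top')
cv2.imwrite('pics/s3f.png',a[:,:,::-1])
cv2.imwrite('pics/s3.png',cv2.resize(a[190:260,290:350],None,fx=8,fy=8,interpolation=cv2.INTER_CUBIC)[:,:,::-1])
cv2.imwrite('pics/t3.png',cv2.resize(b[120:240,200:320],None,fx=4,fy=4)[:,:,::-1])
"
```

```text
clock: 6.65
eef_pos: [0.5729, -0.088, 0.1924]
tool_rot: [0.082, 0.997, -0.0, -0.002]
ft_force: [0.4, 1.0, -1.0]
width: 0.194
clock 6.65 pos [ 0.5729 -0.088   0.1924] turn [-0.0001 -0.0005 -0.0001] shift [-0.012  0.004 -0.016] F [ 0.4  1.  -1. ] w 0.194
```

View pics/s3.png

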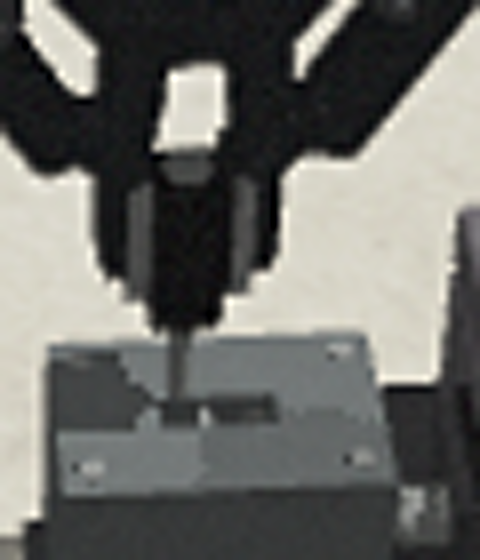

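View pics/t3.png

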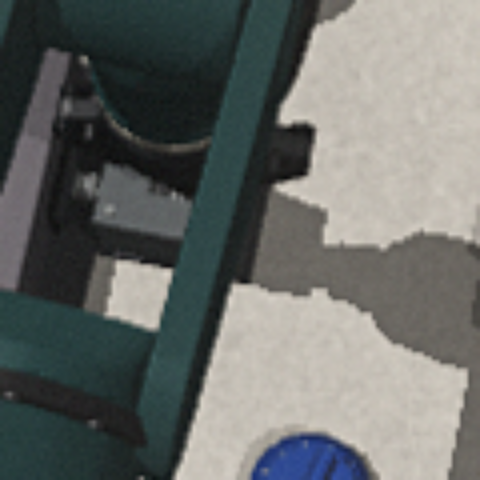

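```bash
python3 -m crank '[[[0.0002,-0.0012,0,-0.012,0.017,0,-1],[0.0002,-0.0012,0,-0.012,0.017,0,-1],[0.0002,-0.0012,0,-0.012,0.017,0,-1]]]'; python3 -c "
from h import *
rep([.5742,-.0863,.194],80.6)
a=eyes.camera('scene')
cv2.imwrite('pics/s4.png',cv2.resize(a[190:260,290:350],None,fx=8,fy=8,interpolation=cv2.INTER_CUBIC)[:,:,::-1])
"
```

```text
clock: 7.0
eef_pos: [0.5754, -0.0865, 0.1946]
tool_rot: [0.082, 0.997, -0.001, 0.004]
ft_force: [-0.1, -0.0, -0.6]
width: 0.195
clock 7.0 pos [ 0.5754 -0.0865  0.1946] turn [-0.0003  0.0014 -0.0001] shift [ 0.012 -0.     0.006] F [-0.1 -0.  -0.6] w 0.195
```

View pics/s4.png

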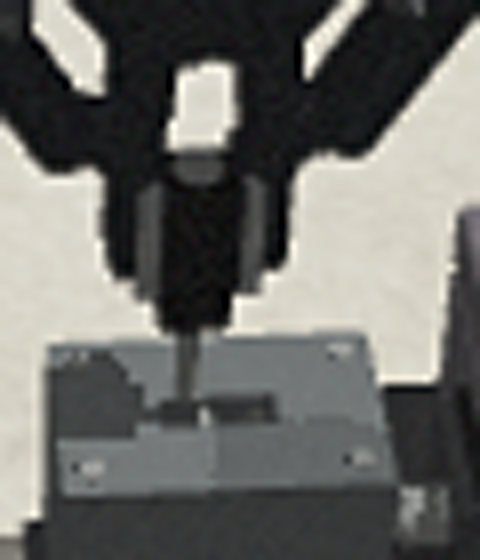

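```bash
python3 -m crank '[[[0,0.0004,0,0.003,0,0.03,-1],[0,0.0004,0,0.003,0,0.06,-1],[0,0.0004,0,0.003,0,0.08,-1],[0,0.0004,0,0.003,0,0.08,-1]]]'; python3 -c "
from h import *
rep([.5750,-.0863,.1778],80.6)
a=eyes.camera('scene')
cv2.imwrite('pics/s5.png',cv2.resize(a[190:260,290:350],None,fx=8,fy=8,interpolation=cv2.INTER_CUBIC)[:,:,::-1])
"
```

```text
clock: 7.38
eef_pos: [0.5747, -0.0863, 0.1855]
tool_rot: [0.082, 0.997, -0.001, 0.002]
ft_force: [-0.3, -0.1, -0.6]
width: 0.198
clock 7.38 pos [ 0.5747 -0.0863  0.1855] turn [-0.0003  0.0007 -0.0001] shift [-0.002  0.001  0.077] F [-0.3 -0.1 -0.6] w 0.198
```

View pics/s5.png

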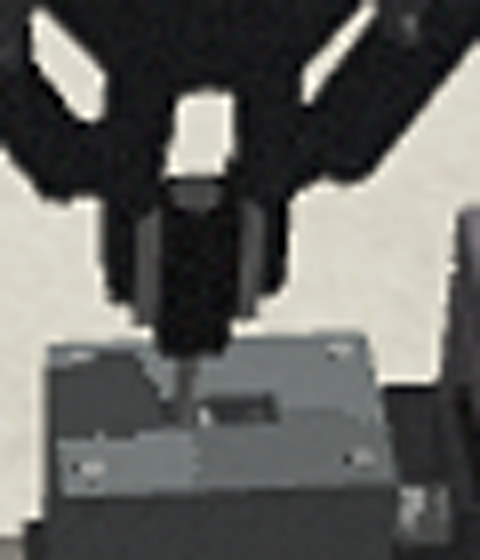

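```bash
python3 -m crank '[[[0,0,0,0,0,0.02,-1],[0,0,0,0,0,0.04,-1],[0,0,0,0,0,0.04,-1]]]';python3 -m crank '[[[0,0,0,0,0,0.02,-1],[0,0,0,0,0,0.03,-1],[0,0,0,0,0,0.03,-1]]]'; python3 -c "
from h import *
rep([.5750,-.0863,.1778],80.6)"
```

```text
clock: 7.68
eef_pos: [0.5746, -0.0863, 0.1812]
tool_rot: [0.082, 0.997, -0.001, 0.002]
ft_force: [-0.4, -0.5, -1.2]
width: 0.197
clock: 7.93
eef_pos: [0.5744, -0.0863, 0.1777]
tool_rot: [0.082, 0.997, -0.001, 0.001]
ft_force: [0.4, 0.1, -0.6]
width: 0.198
clock 7.93 pos [ 0.5744 -0.0863  0.1777] turn [-0.0003  0.0004 -0.0001] shift [-0.006  0.001 -0.001] F [ 0.4  0.1 -0.6] w 0.198
```

```bash
python3 -m crank '[[[0,0,0,-0.001,0.01,0,-1],[0,0,0,-0.001,0.02,0,-1]]]';python3 -m crank '[[[0,0,0,-0.001,0.01,0,-1],[0,0,0,-0.001,0.02,0,-1]]]' ;python3 -m crank '[[[0,0,0,-0.001,0.01,0,-1],[0,0,0,-0.001,0.02,0,-1]]]'
```

```text
clock: 8.1
eef_pos: [0.5748, -0.0849, 0.1777]
tool_rot: [0.082, 0.997, -0.002, 0.001]
ft_force: [-0.7, -3.4, -0.5]
width: 0.2
clock: 8.27
eef_pos: [0.575, -0.0843, 0.1778]
tool_rot: [0.082, 0.997, -0.004, 0.001]
ft_force: [-1.5, -6.0, 0.3]
width: 0.199
clock: 8.43
eef_pos: [0.5751, -0.0836, 0.1778]
tool_rot: [0.083, 0.997, -0.005, 0.001]
ft_force: [-1.7, -6.0, -1.2]
width: 0.2
```

```bash
python3 -c "
from h import *
rep([.5750,-.0711,.1778],80.6)"
```

```text
clock 8.43 pos [ 0.5751 -0.0836  0.1778] turn [-0.0016  0.0004 -0.0003] shift [ 0.022  0.123 -0.001] F [-1.7 -6.  -1.2] w 0.2
```

```bash
python3 -m crank '[[[-0.0007,0,0,-0.001,0.015,0,-1],[-0.0014,0,0,-0.001,0.03,0,-1],[-0.0014,0,0,-0.002,0.045,0,-1]]]';python3 -c "
from h import *
rep([.5750,-.0711,.1778],80.6)"
```

```text
clock: 8.68
eef_pos: [0.5758, -0.0808, 0.1781]
tool_rot: [0.083, 0.997, -0.003, 0.001]
ft_force: [-1.7, -6.7, -0.0]
width: 0.199
clock 8.68 pos [ 0.5758 -0.0808  0.1781] turn [-0.0008  0.0003 -0.0004] shift [0.024 0.094 0.002] F [-1.7 -6.7 -0. ] w 0.199
```

```bash
python3 -m crank '[[[-0.0005,0,0,-0.001,0.015,0,-1],[-0.001,0,0,-0.001,0.03,0,-1],[-0.001,0,0,-0.001,0.045,0,-1]]]';python3 -m crank '[[[-0.0005,0,0,-0.001,0.015,0,-1],[-0.001,0,0,-0.001,0.03,0,-1],[-0.001,0,0,-0.001,0.045,0,-1]]]';python3 -c "
from h import *
rep([.5750,-.0711,.1778],80.6)"
```

```text
clock: 8.93
eef_pos: [0.5763, -0.0779, 0.1781]
tool_rot: [0.084, 0.996, -0.001, 0.001]
ft_force: [-1.4, -6.8, -0.6]
width: 0.197
clock: 9.18
eef_pos: [0.5768, -0.0753, 0.1778]
tool_rot: [0.084, 0.996, -0.0, 0.001]
ft_force: [-0.9, -7.8, -3.2]
width: 0.2
clock 9.18 pos [ 0.5768 -0.0753  0.1778] turn [-0.0001  0.0003 -0.0007] shift [ 0.025  0.039 -0.   ] F [-0.9 -7.8 -3.2] w 0.2
```

```bash
python3 -m crank '[[[0,0,0.0003,-0.001,0.015,0,-1],[0,0,0.0003,-0.001,0.03,0,-1]]]';python3 -m crank '[[[0,0,0,-0.001,0.015,0,-1],[0,0,0,-0.001,0.03,0,-1]]]';python3 -c "
from h import *
rep([.5750,-.0711,.1778],80.6)"
```

```text
clock: 9.35
eef_pos: [0.5771, -0.0744, 0.1777]
tool_rot: [0.085, 0.996, -0.003, 0.0]
ft_force: [-2.5, -9.9, -0.9]
width: 0.203
clock: 9.52
eef_pos: [0.5772, -0.0737, 0.1777]
tool_rot: [0.086, 0.996, -0.006, -0.0]
ft_force: [-1.6, -9.1, -1.8]
width: 0.195
clock 9.52 pos [ 0.5772 -0.0737  0.1777] turn [-0.0018  0.0001 -0.0013] shift [ 0.027  0.022 -0.002] F [-1.6 -9.1 -1.8] w 0.195
```

```bash
python3 -c "
from h import *
a=eyes.camera('scene');b=eyes.camera('top')
k=lambda i:np.clip(cv2.resize(i,None,fx=7,fy=7,interpolation=cv2.INTER_CUBIC).astype(float)*2.2,0,255)[:,:,::-1]
s0=cv2.imread('pics/scene0.png')[:,:,::-1];t0=cv2.imread('pics/top0.png')[:,:,::-1]
S=np.s_[225:275,330:370]; T=np.s_[135:185,205:245]
cv2.imwrite('pics/c6.png',np.hstack([k(s0[S]),k(a[S])]))
cv2.imwrite('pics/d6.png',np.hstack([k(t0[T]),k(b[T])]))
rep([.5750,-.0711,.1778],80.6)"
```

```text
clock 9.62 pos [ 0.5773 -0.0736  0.1776] turn [-0.0018  0.0001 -0.0013] shift [ 0.027  0.021 -0.002] F [-0.2 -7.3 -1.3] w 0.201[ WARN:0@6.220] global loadsave.cpp:1063 imwrite_ Unsupported depth image for selected encoder is fallbacked to CV_8U.
```

View pics/c6.png

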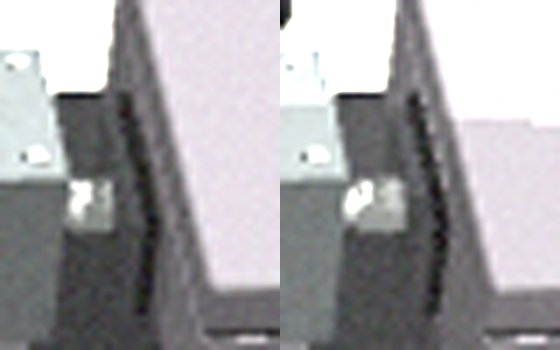

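View pics/d6.png

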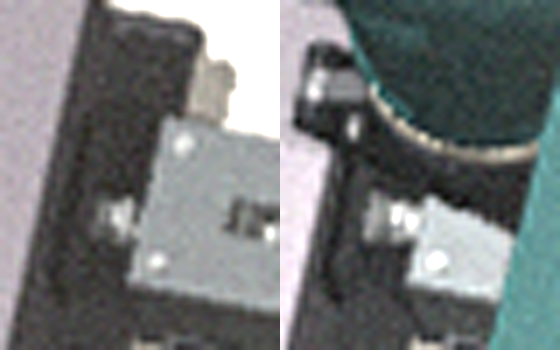

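Run:
```python
from h import *
q=[.5745,-.0781,.0,1.3798]; r=R.from_euler('z',q[3])
def onplane(n,px,z):
    T=np.array(C[n]["T"]);K=np.array(C[n]["K"])
    d=T[:3,:3]@np.linalg.solve(K,[*px,1]); o=T[:3,3]; P=o+d*(z-o[2])/d[2]
    return r.inv().apply(P-np.array(q[:3]))*1e3
print("box top corners (dock mm)")
for p in [(440,150),(355,530),(160,95),(75,465)]: print("top",np.round(onplane("top",uncrop(p,6,(145,105)),.0745),1))
for p in [(312,82),(380,333),(562,72),(665,325)]: print("scene",np.round(onplane("scene",uncrop(p,5,(285,200)),.0745),1))
W=lambda p:uncrop((p[0],p[1]),7,(330,225))
for nm,P in (("before",[(127,92),(158,222),(120,100),(138,215)]),("after",[(136,92),(167,222),(128,100),(150,215)])):
    for p in P:
        print(nm,p,[np.round(onplane("scene",W(p),z),1).tolist() for z in(.05,.058)])
for x in(46,50,54,58,60): print(x,[np.round((proj("scene",r.apply(np.array([x,y,z])*1e-3)+q[:3])[0]-[330,225])*7+3,0).tolist() for y,z in((-28,55),(-28,15),(28,55))])
```

```text
box top corners (dock mm)
top [ 75.8 -73.1  74.5]
top [75.8 75.5 74.5]
top [183.5 -73.   74.5]
top [182.1  72.   74.5]
scene [73.5 71.6 74.5]
scene [ 74.4 -76.2  74.5]
scene [182.7  70.9  74.5]
scene [183.9 -79.   74.5]
before (127, 92) [[69.9, 29.3, 50.0], [67.8, 21.0, 58.0]]
before (158, 222) [[69.5, -25.7, 50.0], [67.4, -33.4, 58.0]]
before (120, 100) [[67.2, 25.9, 50.0], [65.1, 17.6, 58.0]]
before (138, 215) [[64.2, -22.5, 50.0], [62.2, -30.2, 58.0]]
after (136, 92) [[72.6, 29.1, 50.0], [70.5, 20.8, 58.0]]
after (167, 222) [[72.1, -25.9, 50.0], [70.0, -33.5, 58.0]]
after (128, 100) [[69.6, 25.8, 50.0], [67.5, 17.5, 58.0]]
after (150, 215) [[67.7, -22.8, 50.0], [65.6, -30.4, 58.0]]
46 [[80.0, 219.0], [70.0, 314.0], [51.0, 86.0]]
50 [[94.0, 219.0], [83.0, 313.0], [64.0, 86.0]]
54 [[108.0, 218.0], [97.0, 312.0], [77.0, 85.0]]
58 [[122.0, 217.0], [110.0, 312.0], [90.0, 85.0]]
60 [[128.0, 217.0], [117.0, 311.0], [97.0, 84.0]]
```

```bash
python3 -m crank '[[[-0.0007,0,-0.0005,0.001,0.015,0,-1],[-0.0014,0,-0.0009,0.001,0.025,0,-1]]]';python3 -m crank '[[[0,0,0,0,0.015,0,-1]]]';python3 -c "
from h import *
rep([.5750,-.0711,.1778],80.6)"
```

```text
clock: 9.78
eef_pos: [0.5772, -0.0736, 0.1776]
tool_rot: [0.083, 0.997, -0.004, 0.0]
ft_force: [-0.9, -10.7, -1.9]
width: 0.196
clock: 9.87
eef_pos: [0.5773, -0.0735, 0.1775]
tool_rot: [0.084, 0.996, -0.006, -0.0]
ft_force: [-1.4, -3.6, -0.8]
width: 0.197
clock 9.87 pos [ 0.5773 -0.0735  0.1775] turn [-0.0018  0.0001 -0.0006] shift [ 0.026  0.02  -0.003] F [-1.4 -3.6 -0.8] w 0.197
```

```bash
python3 -m crank '[[[-0.0007,0,-0.0003,0.001,0.015,0,-1],[-0.0014,0,-0.0005,0.001,0.03,0,-1],[-0.0014,0,-0.0005,0.001,0.04,0,-1]]]';python3 -c "
from h import *
rep([.5750,-.0711,.1778],80.6)
a=eyes.camera('scene')
cv2.imwrite('pics/s7.png',cv2.resize(a[190:270,290:370],None,fx=7,fy=7,interpolation=cv2.INTER_CUBIC)[:,:,::-1])"
```

```text
clock: 10.12
eef_pos: [0.5775, -0.0724, 0.1774]
tool_rot: [0.083, 0.997, -0.005, 0.0]
ft_force: [-2.0, -10.0, -2.9]
width: 0.197
clock 10.12 pos [ 0.5775 -0.0724  0.1774] turn [-0.0015  0.0001 -0.0003] shift [ 0.027  0.009 -0.004] F [ -2.  -10.   -2.9] w 0.197
```

View pics/s7.png

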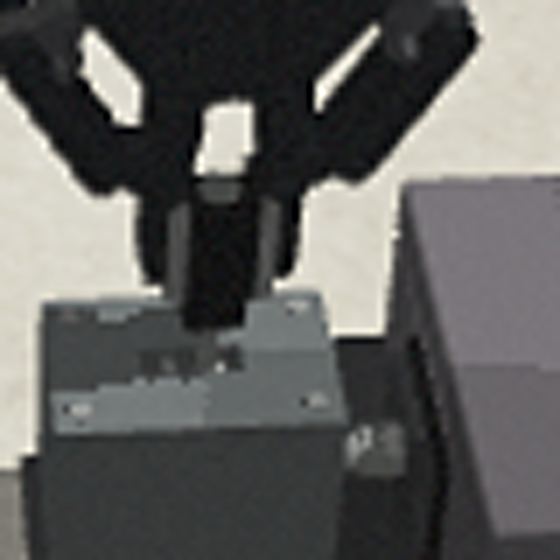

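```bash
python3 -m crank '[[[-0.001,0,0,0,-0.01,0,-1],[-0.001,0,0,0,-0.01,0,-1]]]';python3 -m crank '[[[0,0,0,0,0,-0.05,-1],[0,0,0,0,0,-0.1,-1],[0,0,0,0,0,-0.15,-1],[0,0,0,0,0,-0.3,-1],[0,0,0,0,0,-0.4,-1]]]';python3 -c "
from h import *
rep([.5742,-.0863,.215],80.6)"
```

```text
clock: 10.33
eef_pos: [0.5773, -0.0736, 0.1773]
tool_rot: [0.083, 0.997, -0.001, 0.0]
ft_force: [-0.3, -2.9, -0.9]
width: 0.198
clock: 10.75
eef_pos: [0.5777, -0.0728, 0.219]
tool_rot: [0.083, 0.997, -0.001, 0.001]
ft_force: [-1.0, -0.2, -0.6]
width: 0.198
clock 10.75 pos [ 0.5777 -0.0728  0.219 ] turn [-0.0003  0.0004 -0.0003] shift [ 0.012 -0.138  0.04 ] F [-1.  -0.2 -0.6] w 0.198
```

```bash
python3 -m crank '[[[0,0,0,0,-0.3,0,-1],[0,0,0,0,-0.6,0,-1],[0,0,0,0,-0.95,0,-1],[0,0,0,0,-0.95,0,-1]]]';python3 -c "
from h import *
a=eyes.camera('scene');b=eyes.camera('top')
cv2.imwrite('pics/s8f.png',a[:,:,::-1]);cv2.imwrite('pics/t8f.png',b[:,:,::-1])
k=lambda i:np.clip(cv2.resize(i,None,fx=8,fy=8,interpolation=cv2.INTER_CUBIC).astype(float)*2.2,0,255).astype(np.uint8)[:,:,::-1]
s0=cv2.imread('pics/scene0.png')[:,:,::-1];t0=cv2.imread('pics/top0.png')[:,:,::-1]
S=np.s_[205:275,300:370][0:2]; S=(slice(205,275),slice(322,370)); T=(slice(125,190),slice(200,248))
cv2.imwrite('pics/c8.png',np.hstack([k(s0[S]),k(a[S])]))
cv2.imwrite('pics/d8.png',np.hstack([k(t0[T]),k(b[T])]))
rep([.5742,-.0863,.215],80.6)"
```

```text
clock: 11.08
eef_pos: [0.5615, -0.1715, 0.2204]
tool_rot: [0.085, 0.996, -0.003, 0.002]
ft_force: [0.4, -0.1, -1.2]
width: 0.202
clock 11.18 pos [ 0.5621 -0.1674  0.22  ] turn [-0.0001  0.0006 -0.0007] shift [0.017 0.82  0.049] F [-0.3  1.2 -1.1] w 0.195
```

View pics/c8.png

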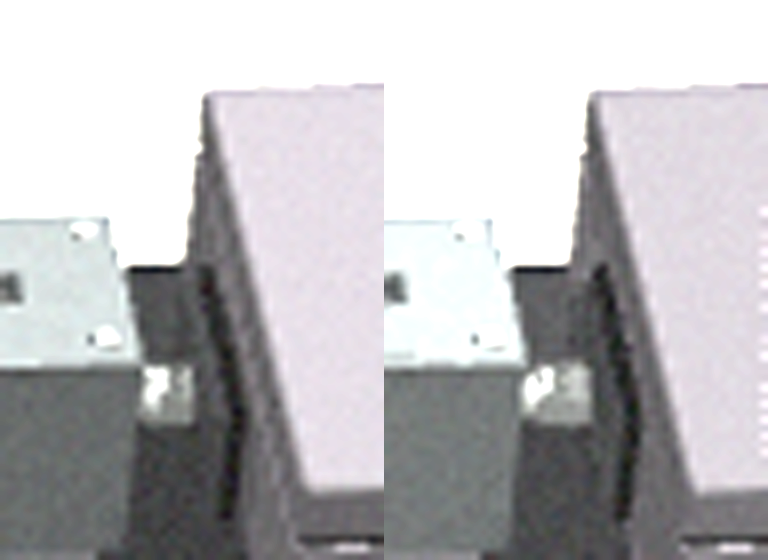

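View pics/d8.png

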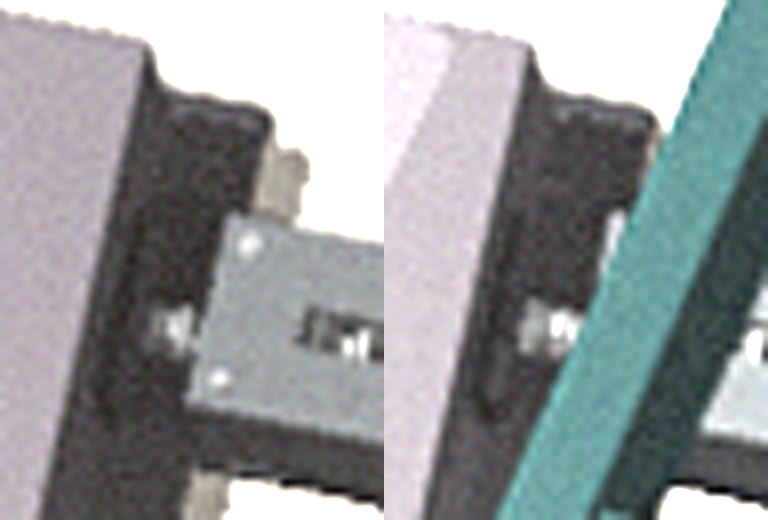

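Run:
```python
import cv2,numpy as np
for n,f,P in(("scene","s8f",{"latch":(345,262,412,282),"handle":(365,215,395,255),"boxall":(340,205,418,285),"plate":(330,280,418,295),"housing":(293,230,340,280),"rod":(337,248,350,262),"shoe":(345,236,362,274),"wood":(184,265,232,345)}),
             ("top","t8f",{"handle":(178,130,200,180),"box":(150,115,222,205),"infuser":(148,75,185,105),"rod":(214,158,226,172)})):
    a=cv2.cvtColor(cv2.imread(f"pics/{n}0.png"),6).astype(np.float32);b=cv2.cvtColor(cv2.imread(f"pics/{f}.png"),6).astype(np.float32)
    for k,(x0,y0,x1,y1) in P.items():
        A=a[y0:y1,x0:x1];B=b[y0:y1,x0:x1]
        try:
            w=np.eye(2,3,dtype=np.float32)
            c,w=cv2.findTransformECC(A,B,w,cv2.MOTION_TRANSLATION,(3,200,1e-6),None,1)
            print(n,k,np.round(w[:,2],2),round(c,3))
        except cv2.error as e: print(n,k,"fail")
```

```text
scene latch [ 0.34 -0.  ] 0.967
scene handle [ 0.09 -0.05] 0.828
scene boxall [0.19 0.09] 0.98
scene plate [-0.1 -0.1] 0.988
scene housing [-0.02 -0.02] 0.992
scene rod [ 0.12 -0.03] 0.869
scene shoe [0.95 0.98] 0.957
scene wood [-0.    0.05] 0.941
top handle [-0.09 -0.15] 0.848
top box [-0.04 -0.04] 0.957
top infuser [0.28 0.15] 0.955
top rod [-0.82 -0.19] 0.869
```

```bash
python3 -m crank '[[[0,0,-0.0005,0.02,0.3,0,-1],[0,0,-0.0006,0.02,0.6,0,-1],[0,0,-0.0006,0.02,0.78,0,-1],[0,0,-0.0006,0.02,0.78,0.1,-1],[0,0,-0.0006,0.02,0.78,0.1,-1],[0,0,-0.0006,0.02,0.78,0.1,-1]]]';python3 -c "
from h import *
rep([.5739,-.0895,.195],80.6)"
```

```text
clock: 11.68
eef_pos: [0.5729, -0.0894, 0.2091]
tool_rot: [0.081, 0.997, -0.001, 0.001]
ft_force: [-0.8, -0.3, -1.1]
width: 0.202
clock 11.68 pos [ 0.5729 -0.0894  0.2091] turn [-0.0002  0.0003  0.0002] shift [-0.01   0.001  0.141] F [-0.8 -0.3 -1.1] w 0.202
```

```bash
python3 -m crank '[[[0,-0.0004,0,-0.008,0,0.07,-1],[0,-0.0004,0,-0.008,0,0.14,-1],[0,-0.0004,0,-0.008,0,0.14,-1],[0,-0.0004,0,-0.008,0,0.14,-1]]]';python3 -c "
from h import *
rep([.5739,-.0895,.187],80.6)"
```

```text
clock: 12.02
eef_pos: [0.5731, -0.09, 0.194]
tool_rot: [0.082, 0.997, -0.0, 0.001]
ft_force: [0.2, -0.3, -0.1]
width: 0.202
clock 12.02 pos [ 0.5731 -0.09    0.194 ] turn [-0.0001  0.0004 -0.    ] shift [-0.007  0.006  0.07 ] F [ 0.2 -0.3 -0.1] w 0.202
```

```bash
python3 -m crank '[[[0,-0.0003,0,-0.007,0.005,0,-1],[0,-0.0003,0,-0.007,0.005,0.03,-1],[0,-0.0003,0,-0.007,0.005,0.06,-1],[0,-0.0003,0,-0.007,0.005,0.08,-1],[0,-0.0003,0,-0.007,0.005,0.08,-1]]]';python3 -c "
from h import *
rep([.5739,-.0895,.1778],80.6)"
```

```text
clock: 12.43
eef_pos: [0.5736, -0.0896, 0.1852]
tool_rot: [0.082, 0.997, -0.0, 0.001]
ft_force: [-0.2, -1.5, -0.7]
width: 0.192
clock 12.43 pos [ 0.5736 -0.0896  0.1852] turn [-0.0001  0.0005 -0.    ] shift [-0.002  0.001  0.074] F [-0.2 -1.5 -0.7] w 0.192
```

```bash
python3 -m crank '[[[0,0,0,0,0,0.02,-1],[0,0,0,0,0,0.03,-1],[0,0,0,0,0,0.03,-1]]]';python3 -m crank '[[[0,0,0,0,0,0.02,-1],[0,0,0,0,0,0.03,-1],[0,0,0,0,0,0.04,-1],[0,0,0,0,0,0.04,-1]]]'; python3 -c "
from h import *
rep([.5750,-.0863,.1778],80.6)"
```

```text
clock: 12.68
eef_pos: [0.5735, -0.0895, 0.1818]
tool_rot: [0.082, 0.997, -0.0, 0.001]
ft_force: [-1.0, -0.0, -1.0]
width: 0.2
clock: 13.02
eef_pos: [0.5733, -0.0895, 0.1775]
tool_rot: [0.082, 0.997, -0.0, 0.001]
ft_force: [1.2, -0.7, -0.7]
width: 0.197
clock 13.02 pos [ 0.5733 -0.0895  0.1775] turn [-0.0001  0.0003  0.    ] shift [-0.011  0.034 -0.003] F [ 1.2 -0.7 -0.7] w 0.197
```

```bash
python3 -m crank '[[[0,0,0,-0.001,0.01,0,-1],[0,0,0,-0.001,0.02,0,-1]]]';python3 -m crank '[[[-0.0003,0,0,-0.001,0.01,0,-1],[-0.0005,0,0,-0.001,0.02,0,-1]]]' ;python3 -m crank '[[[-0.0003,0,0,-0.001,0.01,0,-1],[-0.0006,0,0,-0.001,0.02,0,-1]]]'
```

```text
clock: 13.18
eef_pos: [0.5738, -0.0876, 0.1775]
tool_rot: [0.082, 0.997, -0.001, 0.001]
ft_force: [-1.1, -2.0, -0.5]
width: 0.2
clock: 13.35
eef_pos: [0.574, -0.0871, 0.1775]
tool_rot: [0.082, 0.997, -0.001, 0.001]
ft_force: [-1.5, -6.8, -1.1]
width: 0.195
clock: 13.52
eef_pos: [0.574, -0.0869, 0.1775]
tool_rot: [0.082, 0.997, -0.001, 0.001]
ft_force: [-1.7, -7.7, -0.7]
width: 0.198
```

```bash
python3 -m crank '[[[-0.0004,0,0,-0.001,0.013,0,-1],[-0.0008,0,0,-0.001,0.025,0,-1]]]';python3 -m crank '[[[-0.0004,0,0,-0.001,0.013,0,-1],[-0.0008,0,0,-0.001,0.03,0,-1]]]'
```

```text
clock: 13.68
eef_pos: [0.5741, -0.0866, 0.1775]
tool_rot: [0.083, 0.997, -0.001, 0.0]
ft_force: [-1.9, -8.9, 0.1]
width: 0.199
clock: 13.85
eef_pos: [0.5743, -0.0861, 0.1777]
tool_rot: [0.084, 0.997, -0.002, 0.0]
ft_force: [-2.5, -9.6, -0.5]
width: 0.201
```

```bash
python3 -m crank '[[[-0.0005,0,0,0,-0.006,0,-1],[-0.0005,0,0,0,-0.008,0,-1]]]';python3 -m crank '[[[0,0,0,0,0,-0.05,-1],[0,0,0,0,0,-0.1,-1],[0,0,0,0,0,-0.15,-1],[0,0,0,0,0,-0.3,-1],[0,0,0,0,0,-0.5,-1],[0,0,0,0,0,-0.5,-1]]]';python3 -c "
from h import *
rep([.5189,-.2942,.225],80.6)"
```

```text
clock: 14.02
eef_pos: [0.5742, -0.087, 0.1777]
tool_rot: [0.084, 0.996, 0.0, 0.0]
ft_force: [-1.3, -2.0, -1.4]
width: 0.198
clock: 14.52
eef_pos: [0.5761, -0.0869, 0.2331]
tool_rot: [0.083, 0.996, -0.0, 0.005]
ft_force: [1.4, -0.7, -0.4]
width: 0.196
clock 14.52 pos [ 0.5761 -0.0869  0.2331] turn [ 0.0001  0.0016 -0.0005] shift [ 0.22  -2.14   0.078] F [ 1.4 -0.7 -0.4] w 0.196
```

```bash
python3 -m crank '[[[0,0.0008,-0.0004,0.03,-0.3,0,-1],[0,0.0008,-0.0004,0.06,-0.65,0,-1],[0,0.0008,-0.0004,0.1,-1,0,-1]]]';python3 -m crank '[[[0,0,0,0.03,-0.3,0,-1],[0,0,0,0.06,-0.65,0,-1],[0,0,0,0.1,-0.98,0,-1],[0,0,0,0.1,-0.98,0,-1]]]';python3 -c "
from h import *
rep([.5189,-.2942,.225],80.6)"
```

```text
clock: 14.77
eef_pos: [0.5499, -0.1838, 0.2334]
tool_rot: [0.081, 0.997, 0.0, 0.004]
ft_force: [0.9, -0.3, 0.3]
width: 0.198
clock: 15.1
eef_pos: [0.5225, -0.2841, 0.2327]
tool_rot: [0.084, 0.996, -0.001, 0.003]
ft_force: [-0.1, -0.8, -0.8]
width: 0.194
clock 15.1 pos [ 0.5225 -0.2841  0.2327] turn [-0.0004  0.0011 -0.0006] shift [ 0.019 -0.105  0.078] F [-0.1 -0.8 -0.8] w 0.194
```

```bash
python3 -m crank '[[[0,0.0004,-0.0008,0.02,-0.1,0.2,-1],[0,0.0004,-0.0008,0.02,-0.105,0.4,-1],[0,0.0004,-0.0008,0.02,-0.105,0.5,-1],[0,0.0004,-0.0008,0.02,-0.105,0.5,-1],[0,0.0004,-0.0008,0.02,-0.105,0.5,-1]]]';python3 -c "
from h import *
rep([.5189,-.2942,.163],80.6)"
```

```text
clock: 15.52
eef_pos: [0.5191, -0.2934, 0.182]
tool_rot: [0.081, 0.997, -0.001, 0.001]
ft_force: [0.1, 0.4, -0.4]
width: 0.197
clock 15.52 pos [ 0.5191 -0.2934  0.182 ] turn [-0.0002  0.0004  0.0004] shift [ 0.001 -0.008  0.19 ] F [ 0.1  0.4 -0.4] w 0.197
```

```bash
python3 -m crank '[[[0,-0.0003,0.0002,0,-0.01,0.1,-1],[0,-0.0003,0.0002,0,-0.01,0.19,-1],[0,-0.0003,0.0002,0,-0.01,0.19,-1],[0,-0.0003,0.0002,0,-0.01,0.19,-1]]]';python3 -c "
from h import *
rep([.5189,-.2942,.1243],80.6)
a=eyes.camera('scene')
cv2.imwrite('pics/s9.png',cv2.resize(a[200:275,175:245],None,fx=8,fy=8,interpolation=cv2.INTER_CUBIC)[:,:,::-1])"
```

```text
clock: 15.85
eef_pos: [0.5188, -0.2939, 0.1623]
tool_rot: [0.081, 0.997, -0.0, 0.002]
ft_force: [-0.4, 0.1, -0.1]
width: 0.2
clock 15.85 pos [ 0.5188 -0.2939  0.1623] turn [-0.0001  0.0005  0.0002] shift [ 0.    -0.003  0.38 ] F [-0.4  0.1 -0.1] w 0.2
```

View pics/s9.png

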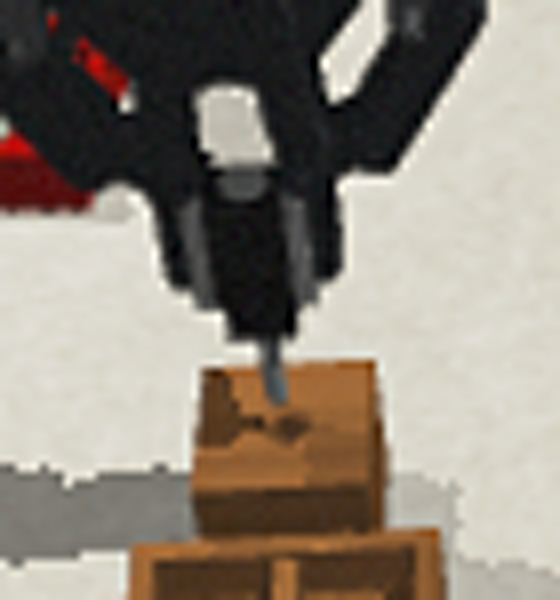

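Run:
```python
from h import *
for P in ([.5175,-.2930,.048],[.5175,-.2930,.078],[.5175,-.2930,.04],[.5175,-.2910,.04],[.5195,-.2930,.04]):
    print(P,np.round((proj("scene",P)[0]-[175,200])*8+3.5))
```

```text
[0.5175, -0.293, 0.048] [286. 398.]
[0.5175, -0.293, 0.078] [273. 315.]
[0.5175, -0.293, 0.04] [289. 420.]
[0.5175, -0.291, 0.04] [297. 419.]
[0.5195, -0.293, 0.04] [290. 425.]
```

```bash
python3 -m crank '[[[0,-0.0001,0,0.003,0.018,0,-1],[0,-0.0001,0,0.003,0.018,0.02,-1],[0,-0.0001,0,0.003,0.018,0.02,-1],[0,-0.0001,0,0.003,0.018,0.02,-1]]]';python3 -c "
from h import *
rep([.5189,-.2922,.1243],80.6)
a=eyes.camera('scene')
cv2.imwrite('pics/s10.png',cv2.resize(a[230:265,190:230],None,fx=14,fy=14,interpolation=cv2.INTER_CUBIC)[:,:,::-1])
print((proj('scene',[.5175,-.2930,.04])[0]-[190,230])*14+6)"
```

```text
clock: 16.23
eef_pos: [0.5191, -0.2923, 0.1611]
tool_rot: [0.081, 0.997, -0.001, 0.003]
ft_force: [-0.2, 0.8, -0.2]
width: 0.201
clock 16.23 pos [ 0.5191 -0.2923  0.1611] turn [-0.0002  0.0008  0.0002] shift [0.004 0.001 0.368] F [-0.2  0.8 -0.2] w 0.201
[296.05601606 314.67075464]
```

View pics/s10.png

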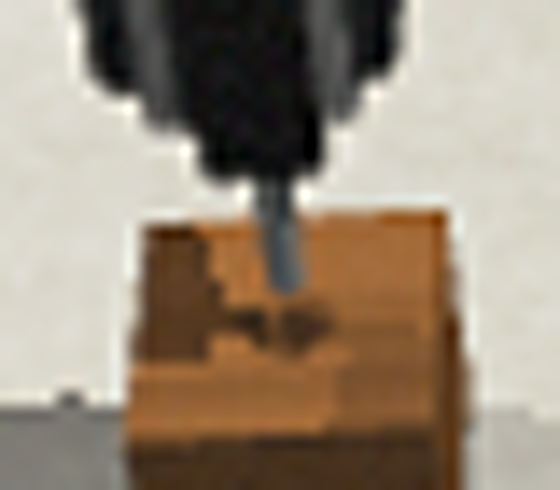

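```bash
python3 -m crank '[[[0,0,0,-0.004,0.008,0,-1],[0,0,0,-0.004,0.008,0.05,-1],[0,0,0,-0.004,0.008,0.1,-1],[0,0,0,-0.004,0.008,0.12,-1],[0,0,0,-0.004,0.008,0.12,-1]]]';python3 -c "
from h import *
rep([.5194,-.2915,.1243],80.6)"
```

```text
clock: 16.7
eef_pos: [0.5192, -0.2914, 0.1477]
tool_rot: [0.081, 0.997, -0.0, 0.002]
ft_force: [-0.5, -1.1, -1.1]
width: 0.197
clock 16.7 pos [ 0.5192 -0.2914  0.1477] turn [-0.      0.0005  0.0002] shift [-0.002 -0.001  0.234] F [-0.5 -1.1 -1.1] w 0.197
```

```bash
python3 -m crank '[[[0,0,0,0,0,0.05,-1],[0,0,0,0,0,0.1,-1],[0,0,0,0,0,0.15,-1],[0,0,0,0,0,0.19,-1],[0,0,0,0,0,0.19,-1]]]';python3 -m crank '[[[0,0,0,0,0,0.02,-1],[0,0,0,0,0,0.03,-1],[0,0,0,0,0,0.03,-1]]]';python3 -c "
from h import *
rep([.5194,-.2915,.1243],80.6)"
```

```text
clock: 17.12
eef_pos: [0.5189, -0.2914, 0.1274]
tool_rot: [0.081, 0.997, -0.0, 0.001]
ft_force: [-0.5, -1.6, 0.0]
width: 0.202
clock: 17.37
eef_pos: [0.5189, -0.2914, 0.1244]
tool_rot: [0.081, 0.997, -0.0, 0.001]
ft_force: [-0.0, -0.3, -1.1]
width: 0.196
clock 17.37 pos [ 0.5189 -0.2914  0.1244] turn [-0.      0.0003  0.0002] shift [-0.005 -0.     0.001] F [-0.  -0.3 -1.1] w 0.196
```

```bash
python3 -m crank '[[[0,0,0,0,0,0.005,-1],[0,0,0,0,0,0.01,-1]]]';python3 -c "
from h import *
a=eyes.camera('scene')
cv2.imwrite('pics/s11.png',cv2.resize(a[200:275,175:245],None,fx=8,fy=8,interpolation=cv2.INTER_CUBIC)[:,:,::-1])"
```

```text
clock: 17.53
eef_pos: [0.519, -0.2914, 0.1243]
tool_rot: [0.081, 0.997, -0.0, 0.001]
ft_force: [-2.0, 1.9, 5.1]
width: 0.195
```

View pics/s11.png

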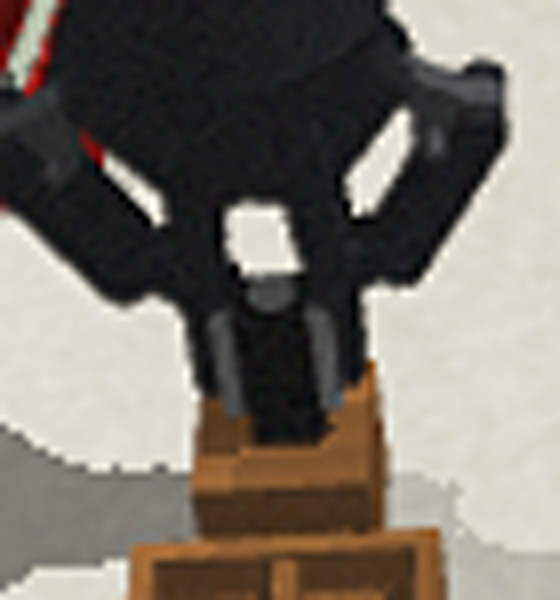

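Shoulder seated (Fz 5 N at the home height; handle foot at about (288,440) on the block). Relax and open.

```bash
python3 -m crank '[[[0,0,0,0,0,0,-0.5],[0,0,0,0,0,0,-0.3],[0,0,0,0,0,0,0],[0,0,0,0,0,0,0.5],[0,0,0,0,0,0,1],[0,0,0,0,0,0,1],[0,0,0,0,0,0,1]]]' 20;python3 -m crank '[[[0,0,0,0,0,-0.2,1],[0,0,0,0,0,-0.5,1],[0,0,0,0,0,-0.8,1],[0,0,0,0,0,-1,1],[0,0,0,0,0,-1,1]]]';python3 -m crank '[[[0,0,0,0.3,-0.3,-0.2,1],[0,0,0,0.6,-0.6,-0.4,1],[0,0,0,1,-1,-0.4,1],[0,0,0,1,-1,-0.4,1],[0,0,0,1,-1,-0.4,1]]]'; python3 -c "
from h import *
a=eyes.camera('scene');b=eyes.camera('top')
cv2.imwrite('pics/s12.png',a[:,:,::-1]);cv2.imwrite('pics/t12.png',b[:,:,::-1])
cv2.imwrite('pics/s12c.png',cv2.resize(a[228:272,192:232],None,fx=12,fy=12,interpolation=cv2.INTER_CUBIC)[:,:,::-1])"
```

```text
clock: 18.17
eef_pos: [0.519, -0.2914, 0.1242]
tool_rot: [0.081, 0.997, -0.0, 0.001]
ft_force: [0.3, -0.2, 0.4]
width: 0.996
clock: 18.58
eef_pos: [0.5207, -0.2927, 0.2308]
tool_rot: [0.081, 0.997, -0.003, 0.006]
ft_force: [0.9, -0.7, 0.5]
width: 1.002
clock: 19.0
eef_pos: [0.4017, -0.3777, 0.2704]
tool_rot: [0.084, 0.996, -0.004, 0.005]
ft_force: [0.7, -0.3, -0.7]
width: 0.998
```

View pics/s12.png

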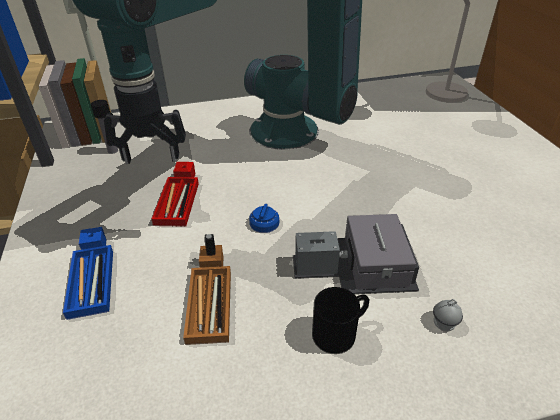

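View pics/s12c.png

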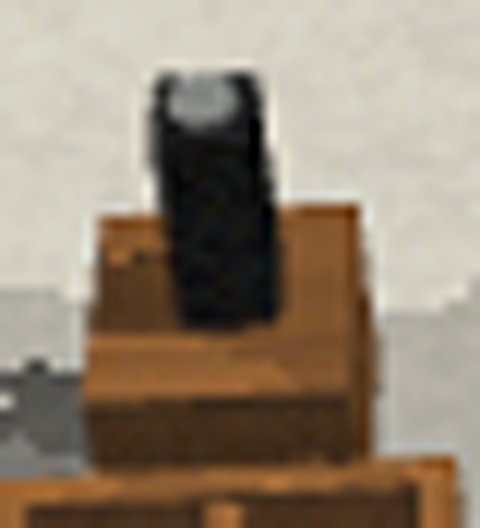

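View pics/t12.png

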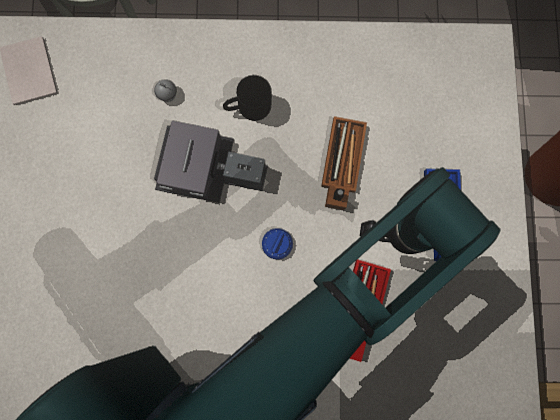

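```bash
python3 -c "
import cv2,numpy as np
k=lambda i:np.clip(cv2.resize(i,None,fx=8,fy=8,interpolation=cv2.INTER_CUBIC).astype(float)*3,0,255).astype(np.uint8)
f=lambda n:cv2.imread('pics/'+n)
T=(slice(130,190),slice(200,248))
cv2.imwrite('pics/d12.png',np.hstack([k(f('top0.png')[T]),k(f('t12.png')[T])]))"
```

```text
(no output)
```

View pics/d12.png

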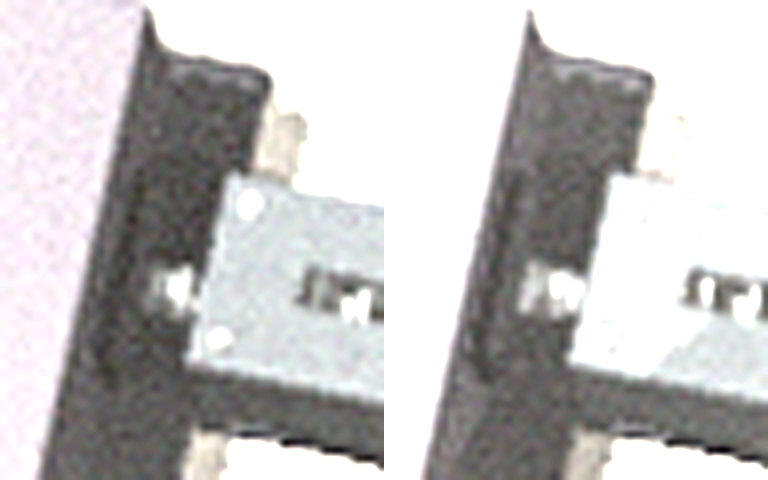

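Run:
```python
from h import *
import cv2
r=R.from_euler('z',1.3798); d=np.array([.5745,-.0781,0])
def loc(n,px,z):
    T=np.array(C[n]["T"]);K=np.array(C[n]["K"])
    v=T[:3,:3]@np.linalg.solve(K,[*px,1]); o=T[:3,3]; return r.inv().apply(o+v*(z-o[2])/v[2]-d)*1e3
# profiles: rectified strip at z=0.05 plane: sample image along dock x averaged over y in [-24,24]
xs=np.arange(40,92,1.0)
def prof(n,img,z,y0,y1):
    g=cv2.cvtColor(cv2.imread(img),6).astype(np.float32); out=[]
    for x in xs:
        P=np.array([r.apply(np.array([x,y,z*1e3])*1e-3)+d for y in np.linspace(y0,y1,25)])
        p=proj(n,P).astype(np.float32); out.append(cv2.remap(g,p[:,0].reshape(1,-1),p[:,1].reshape(1,-1),1).mean())
    return np.round(out).astype(int)
for z,lab in((.0515,'shoe top'),(.0745,'box top')):
    for ys in((8,24),(-24,-8)):
        print(lab,ys)
        for n,im in(("top","pics/top0.png"),("top","pics/t12.png"),("scene","pics/scene0.png"),("scene","pics/s12.png")): print(n,prof(n,im,z,*ys).tolist())
```

```text
shoe top (8, 24)
top [78, 74, 72, 73, 73, 67, 55, 43, 34, 31, 31, 32, 31, 31, 30, 29, 29, 28, 28, 28, 29, 29, 29, 29, 29, 29, 29, 27, 25, 23, 23, 23, 25, 27, 30, 32, 33, 33, 37, 46, 60, 73, 81, 84, 84, 83, 83, 83, 83, 83, 83, 83]
top [96, 93, 90, 89, 89, 82, 68, 53, 41, 35, 34, 35, 37, 39, 38, 37, 35, 34, 34, 36, 37, 38, 39, 38, 36, 35, 35, 36, 37, 36, 33, 29, 27, 26, 28, 33, 37, 38, 42, 52, 70, 88, 99, 103, 103, 103, 102, 102, 101, 101, 100, 100]
scene [104, 104, 103, 104, 104, 98, 81, 59, 44, 40, 38, 38, 37, 38, 38, 39, 40, 40, 38, 36, 37, 39, 41, 42, 39, 34, 27, 22, 22, 24, 32, 43, 50, 55, 55, 52, 49, 47, 51, 61, 75, 90, 100, 103, 104, 104, 104, 104, 103, 103, 104, 104]
scene [116, 115, 115, 116, 116, 108, 87, 60, 41, 35, 32, 33, 33, 34, 34, 34, 34, 34, 34, 34, 35, 35, 37, 40, 43, 45, 46, 45, 37, 30, 25, 22, 29, 43, 55, 57, 55, 53, 56, 66, 81, 96, 109, 115, 116, 116, 115, 115, 115, 115, 115, 115]
shoe top (-24, -8)
top [77, 75, 76, 77, 75, 67, 53, 39, 30, 25, 24, 24, 24, 25, 26, 25, 25, 26, 27, 26, 26, 27, 28, 29, 30, 30, 29, 28, 26, 23, 22, 23, 27, 30, 32, 33, 33, 34, 38, 48, 63,
[... 1896 characters left out ...]
 81, 81, 81]
top [94, 92, 81, 63, 47, 37, 31, 30, 31, 32, 33, 33, 32, 31, 32, 33, 33, 32, 32, 32, 33, 34, 35, 37, 38, 37, 35, 32, 30, 28, 29, 32, 35, 37, 41, 52, 67, 84, 97, 101, 101, 101, 100, 100, 100, 99, 99, 100, 100, 100, 100, 100]
scene [93, 72, 52, 41, 38, 38, 38, 39, 39, 39, 39, 38, 36, 34, 34, 37, 40, 41, 39, 33, 26, 22, 22, 25, 32, 41, 50, 55, 53, 50, 48, 48, 55, 69, 84, 97, 104, 105, 104, 104, 104, 104, 104, 104, 104, 104, 104, 104, 104, 104, 104, 104]
scene [102, 77, 53, 39, 34, 33, 33, 34, 34, 35, 35, 35, 34, 36, 36, 36, 36, 38, 41, 44, 46, 43, 36, 29, 25, 24, 32, 48, 59, 57, 55, 53, 58, 73, 90, 105, 115, 116, 116, 115, 115, 115, 115, 115, 116, 116, 116, 116, 116, 116, 115, 115]
```

```bash
python3 -c "
from cell import env,get_obs
print(get_obs()['clock']); print(env.finish_job())"
```

```text
19.1
the job is handed in; nothing more can be done
None
```

I stopped at first touch, put the key back in its socket and handed the job in at 19.1 s.

**What I did:** I drew the key from the wooden tray's socket and pushed the wheel nearly one tooth. I then entered again and pushed only about 1 mm to confirm what I had felt. After that I stood the key back in its socket, let go and moved the arm clear.

**Shoe contact:**
- The push went from about 6.9 N to about 10 N late in the first stroke. It was 9–10 N again at the start of the next gap, where the first stroke had needed about 6 N.
- I estimate the wheel turned about 0.2 tooth past first touch, which by the figures given puts about 10 N on the box. I did not measure that load directly.
- Both cameras put the shoe within about 1 mm of the box face, which is the limit of what they can resolve. They also suggested the box moved by under 1 mm, but that is close to the noise.

**Key back home:** The shoulder seated with about 5 N upward at the same height as when I picked it up. The last pictures show the key upright on the block.

**Disagreements:**
- Both pushing forces read roughly 0.5–1 N above the range given, so I relied on the jump.
- On grasping, the key shifted about 2–3 mm sideways from where I had measured it. I saw this in the pictures and corrected it before putting the key back.

The mug, timer and infuser were not touched, and I felt no contact apart from the wheel and the seating of the key.

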